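# Load the sample crusher and knock down its strikers

### The job

Push every sample probe that lies on the bench into the crusher, one to a port, until its handle meets the front plate. Then take the mallet and knock the sprung striker above each loaded port fully down (do not touch the strikers with the gripper), leave the strikers of empty ports up, and put the mallet back on its mat. Leave the jars, bottles, dish and box where they are.

Things in the scene. Friction and masses are not known exactly. Their poses are not given: they have to be found in the camera images.
- crusher: Fixed grey sample crusher; place and yaw vary. Origin on the bench under the front face of its upright plate, mid-row; +x is the way probes are pushed in, y along the row, z up. Base 20 mm high, 270 mm in y, x -85 to 75 mm. Plate x 0 to 12, up to z 74 mm, four through ports. Bridge (x 20 to 50, z 58 to 78 mm) carries the strikers; seated probes pass under it in open channels 18 mm wide.
- seat0 (a point): Where a probe's tip ends when fully home in port 0 (x 70, y -90, z 45 mm in the crusher's frame). Port 0: round hole 17 mm wide in the plate at that y, centre z 46 mm. A guide rail before it (16 mm wide, top z 30 mm, x -80 to -5 mm) carries the probe's handle.
- seat1 (a point): Where a probe's tip ends when fully home in port 1 (x 70, y -30, z 45 mm in the crusher's frame). Port 1: round hole 17 mm wide in the plate at that y, centre z 46 mm. A guide rail before it (16 mm wide, top z 30 mm, x -80 to -5 mm) carries the probe's handle.
- seat2 (a point): Where a probe's tip ends when fully home in port 2 (x 70, y 30, z 45 mm in the crusher's frame). Port 2: round hole 17 mm wide in the plate at that y, centre z 46 mm. A guide rail before it (16 mm wide, top z 30 mm, x -80 to -5 mm) carries the probe's handle.
- seat3 (a point): Where a probe's tip ends when fully home in port 3 (x 70, y 90, z 45 mm in the crusher's frame). Port 3: round hole 17 mm wide in the plate at that y, centre z 46 mm. A guide rail before it (16 mm wide, top z 30 mm, x -80 to -5 mm) carries the probe's handle.
- striker0 (a joint): Downward travel (m) of the sprung striker over port 0: 0 = up as at the start, 0.018 = fully down; 7 to 9.5 N drive it down and a friction catch holds it where it is left. Its round steel cap (26 mm wide, 8 mm thick) is at x 35, y -90 mm in the crusher's frame, its top at z 108 mm up, 90 mm down. Drive it with the mallet only.
- striker1 (a joint): Downward travel (m) of the sprung striker over port 1: 0 = up as at the start, 0.018 = fully down; 7 to 9.5 N drive it down and a friction catch holds it where it is left. Its round steel cap (26 mm wide, 8 mm thick) is at x 35, y -30 mm in the crusher's frame, its top at z 108 mm up, 90 mm down. Drive it with the mallet only.
- striker2 (a joint): Downward travel (m) of the sprung striker over port 2: 0 = up as at the start, 0.018 = fully down; 7 to 9.5 N drive it down and a friction catch holds it where it is left. Its round steel cap (26 mm wide, 8 mm thick) is at x 35, y 30 mm in the crusher's frame, its top at z 108 mm up, 90 mm down. Drive it with the mallet only.
- striker3 (a joint): Downward travel (m) of the sprung striker over port 3: 0 = up as at the start, 0.018 = fully down; 7 to 9.5 N drive it down and a friction catch holds it where it is left. Its round steel cap (26 mm wide, 8 mm thick) is at x 35, y 90 mm in the crusher's frame, its top at z 108 mm up, 90 mm down. Drive it with the mallet only.
- probe_a_handle (a point): Centre of the handle of a sample probe (absent in some starts: None). Handle: grey block with black bands, 70 mm long along its x, 30 x 30 mm in section; from its +x face a 12 mm steel rod runs on 70 mm along the axis, last 8 mm tapered. About 90 g. It lies on the bench with its axis 15 mm up. All probes are alike, and any may go into any port.
- probe_a_tip (a point): End of that probe's rod, on its axis, 105 mm from the handle's centre (70 mm past the handle's front face).
- probe_b_handle (a point): Centre of the handle of a sample probe (absent in some starts: None). Handle: grey block with black bands, 70 mm long along its x, 30 x 30 mm in section; from its +x face a 12 mm steel rod runs on 70 mm along the axis, last 8 mm tapered. About 90 g. It lies on the bench with its axis 15 mm up. All probes are alike, and any may go into any port.
- probe_b_tip (a point): End of that probe's rod, on its axis, 105 mm from the handle's centre (70 mm past the handle's front face).
- probe_c_handle (a point): Centre of the handle of a sample probe (absent in some starts: None). Handle: grey block with black bands, 70 mm long along its x, 30 x 30 mm in section; from its +x face a 12 mm steel rod runs on 70 mm along the axis, last 8 mm tapered. About 90 g. It lies on the bench with its axis 15 mm up. All probes are alike, and any may go into any port.
- probe_c_tip (a point): End of that probe's rod, on its axis, 105 mm from the handle's centre (70 mm past the handle's front face).
- probe_d_handle (a point): Centre of the handle of a sample probe (absent in some starts: None). Handle: grey block with black bands, 70 mm long along its x, 30 x 30 mm in section; from its +x face a 12 mm steel rod runs on 70 mm along the axis, last 8 mm tapered. About 90 g. It lies on the bench with its axis 15 mm up. All probes are alike, and any may go into any port.
- probe_d_tip (a point): End of that probe's rod, on its axis, 105 mm from the handle's centre (70 mm past the handle's front face).
- mallet_grip (a point): Where to hold the mallet's wooden handle: 47 mm from the head's centre, near the centre of mass; x runs along the handle away from the head, z up. Handle 22 x 22 mm, free end 96 mm beyond this point. The mallet (260 g) stands on its head, the handle level, 35 mm above what it stands on.
- mallet_head (a point): Centre of the mallet's black head, 46 x 46 mm and 70 mm high; its lower face (35 mm below) is the striking face. Axes as mallet_grip.
- mallet: The mallet; origin at the centre of the head's lower face, axes as mallet_grip.
- mat: Black rubber mat fixed to the bench, 170 x 120 mm (x, y), 4 mm thick; origin under its centre, on the bench. The mallet's home; at the start the head stands about 35 mm from its centre towards -x.
- amber_bottle: Amber jar with a white cap, 64 mm wide, 120 mm high; bystander, origin at the centre of its underside; not to be disturbed.
- dish: Glass dish, 140 mm wide, 35 mm high; bystander, origin at the centre of its underside; not to be disturbed.
- tip_box: White open box, 90 x 120 x 50 mm; bystander, origin at the centre of its underside; not to be disturbed.
Mind the look-alikes: they are no part of the job. Leave any yellow look-alike of the part that bears probe_b_handle alone.

How it is judged:
By the outcome, as a careful person would: the job done as asked, in the order asked, and still so for the second after the job is handed in, with the robot touching nothing.
Of probe_a, probe_b, probe_c, probe_d only 3 to 4 are there at a start; the rules pass over those that are not, and their reading is None.
At some moment in a run one of probe_a, probe_b, probe_c, probe_d may be knocked a few centimetres aside while the robot is not near it.
Once in a run the grip may slacken for a moment while it holds something.
It also fails if it takes over 210 s, if anything falls off the work surface, if the arm or the gripper's body presses on something with over 40 N, if the wrist force passes 120 N, or if a joint passes its speed limit or range.

### The arm

A 6-joint arm with a two-finger parallel gripper is mounted at the origin on the work surface. World frame = base frame: x ahead of the robot, y to its left, z up, the work surface at z = 0. Lengths are in m, angles in degrees, forces in N, time in s.
With the tool pointing down it reaches from about 0.4 to 0.825 m from the base axis. Payload 7 kg.
Tool frame: the origin (TCP) lies between the finger pads; the fingertips stand 19 mm ahead of it and the grasp point (between the pads) is the TCP; z points along the fingers, y is the line along which they close (so a half turn about z gives the same grasp; the last joint's range is limited). The gripper opens to 88 mm and grips with 3 to 60 N. Pads are 19 mm wide; open, the fingers measure 130 mm over their backs; the gripper's body (78 mm by 193 mm) begins 47 mm behind the grasp point.
Start: joints at [16.507, 20.546, 0.682, 0, -70.136, -16.507], TCP at [0.675, -0, 0.246] pointing down, gripper open.
Joint ranges: [-176.03, 176.03], [-82.01, 121.73], [-58.28, 71.71], [-173.87, 95.51], [-174.79, -0.11], [-173.66, 173.66]. Speed limits (degrees/s): [136.94, 136.94, 172.46, 180, 180, 180].

### API

Orientations are given as [roll, pitch, yaw] about the fixed x, y, z axes, in that order (R = Rz(yaw) Ry(pitch) Rx(roll)).
In Python, from plant import r gives the robot as it stands. The module is installed in compiled form; this text tells all that it offers.
- The arm moves only by the shell command python3 -m pendant 'ROWS' [OPENING] [FORCE]. ROWS is JSON, a list of rows, each a list of 6 numbers: the shift along the tool's x, y, z in mm, then the turn, a rotation vector about the tool's x, y, z in rad. In form: [[tx, ty, tz, wx, wy, wz], ...]. A call has 1 to 20 rows; each row is the pose to reach, as a shift and turn from the pose commanded when the call began, along the tool's axes at that moment; what a row does not reach only later rows make up. A row lasts 1/8 s, in which the tool goes at most 62.5 mm and 10.7 degrees, less where a joint would pass 70% of its speed; a pose out of reach is approached as far as the arm can. A call with a gripper value outside its range is refused whole. OPENING is the finger opening in mm, from 0 to 87.6, set as the call begins (- or left out, the last holds). The fingers move at their own pace and stop on an object; FORCE is the grip in N (left out, the last holds). Time passes only in rows, so rows that repeat a pose let the fingers close. It gives the time, the measured TCP pose, the force, the opening and the grip force at its end, in the units of the state.
- r.get_state(): the state, without advancing time (a new reading comes with each control period).
- r.capture(name): name is "scene" or "side" or "wrist"; returns the picture (480x640x3 uint8, red, green, blue); there is no depth.
- r.camera_params(name): a dict with "mtx" (3x3 intrinsics, pixels), "distortion" ([k1, k2, p1, p2, k3] as OpenCV has them; the pictures are not rectified), "rvec" (rotation vector, rad) and "tvec" (3), from world to camera coordinates, as OpenCV has them; the wrist camera has in their place "mount" (4x4, takes a point from camera to tool coordinates, whose origin is the TCP and whose axes are the flange's). Camera axes: x right, y down, z forward; pixel columns grow to the right and rows downward; lengths in m; the calibration is good to about 2 mm. A picture is of the moment at which its call begins: read the wrist's pose just before it. camera_params takes no time and is no camera call.
- r.close_job(): hands the job in; it is judged then, once.
The state is a dict: "time_s": time; "joints": joint angles; "qd": joint speeds; "joint_torque": joint torques, N m; "tcp_pos": TCP position; "eef_rot": TCP orientation; "contact_force": force on the tool from outside, world axes, zero at the start; "moment": the same for the moment, N m; "gripper_width": finger opening in m; "gripper_force": force on a finger pad.
Only numpy, scipy, OpenCV 4.12 (cv2) and the standard library are available. Lean on these libraries where they do the work, as an engineer would, in place of code of your own. Each camera call takes 0.05 s, during which the arm holds its last target. There are 200 camera calls.

## Working session

There is one attempt and no reset: what is moved stays moved. The work goes in short steps, Python scripts to look and compute and a shell command to move; the robot and the scene stay as the last step left them, time stands still between calls to the robot, and variables do not carry over. Pictures are saved under pics/ and viewed, at most 14 in all, crops included, and the job is handed in when it is done.

```bash
mkdir -p pics; ls
python3 - <<'E'
from plant import r
import cv2
for n in ("scene","side"):
    im=r.capture(n); cv2.imwrite(f"pics/{n}0.png",cv2.resize(im[:,:,::-1],(800,600),interpolation=cv2.INTER_CUBIC))
    cv2.imwrite(f"pics/{n}0_raw.png",im[:,:,::-1])
    p=r.camera_params(n); print(n,{k:v for k,v in p.items()})
print(r.camera_params("wrist")); print(r.get_state())
E
```

```text
pics
scene {'mtx': array([[566.25984615,   0.        , 323.19482916],
       [  0.        , 566.25984615, 248.57677247],
       [  0.        ,   0.        ,   1.        ]]), 'distortion': array([-0.14858844,  0.        ,  0.        ,  0.        ,  0.        ]), 'rvec': array([ 2.21771371,  0.70172697, -0.28336228]), 'tvec': array([-0.43203912, -0.12640966,  1.27801427])}
side {'mtx': array([[582.30039594,   0.        , 324.71244734],
       [  0.        , 582.30039594, 235.29678113],
       [  0.        ,   0.        ,   1.        ]]), 'distortion': array([-0.14043407,  0.        ,  0.        ,  0.        ,  0.        ]), 'rvec': array([ 2.34966105, -0.44796473,  0.20595231]), 'tvec': array([-0.48022613,  0.20892483,  0.96234412])}
{'mtx': array([[337.9337772 ,   0.        , 323.15131594],
       [  0.        , 337.9337772 , 242.19464853],
       [  0.        ,   0.        ,   1.        ]]), 'distortion': array([0.01759551, 0.        , 0.        , 0.        , 0.        ]), 'mount': array([[-7.97572108e-05, -9.59563170e-01, -2.81493370e-01,
         7.64030223e-02],
       [ 9.9999998
[... 240 characters left out ...]
'time_s': 0.1, 'joints': array([ 1.65057109e+01,  2.05868573e+01,  6.38351708e-01, -1.81628778e-02,
       -7.01359879e+01, -1.65066373e+01]), 'qd': array([-0.08846907, -0.06841962,  0.23619783, -0.02246268,  0.00963564,
       -0.01796335]), 'joint_torque': array([-1.42273191e-03, -5.84165347e+01,  2.93752134e+01,  7.01551259e+00,
        1.01412315e-02, -6.66964229e-05]), 'tcp_pos': array([ 6.74581861e-01, -3.84620180e-05,  2.44715266e-01]), 'eef_rot': array([ 1.79914137e+02, -7.63762175e-03, -9.00071048e+01]), 'contact_force': array([ 0.35852617, -0.1824517 , -0.21286586]), 'moment': array([ 0.01724964, -0.0092518 , -0.04976259]), 'gripper_force': 0.0, 'gripper_width': 0.0876738677592832}
```

View pics/scene0.png

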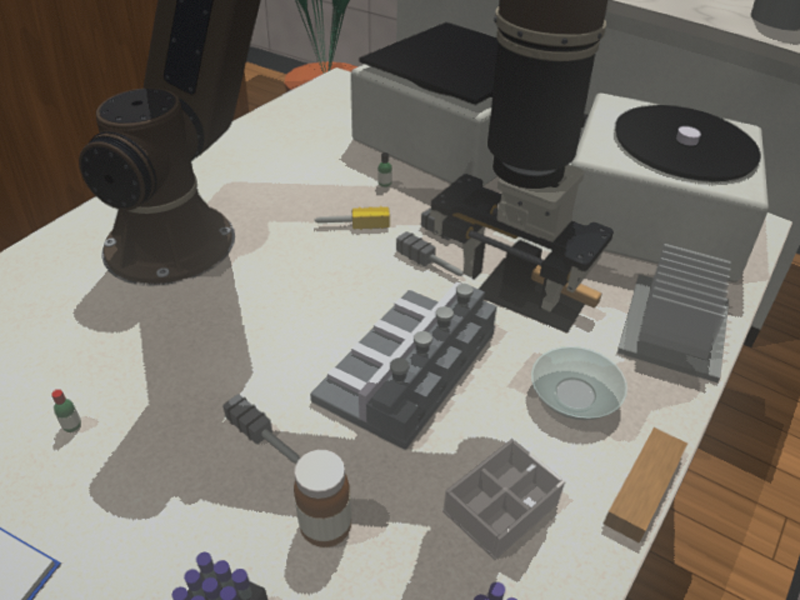

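View pics/side0.png

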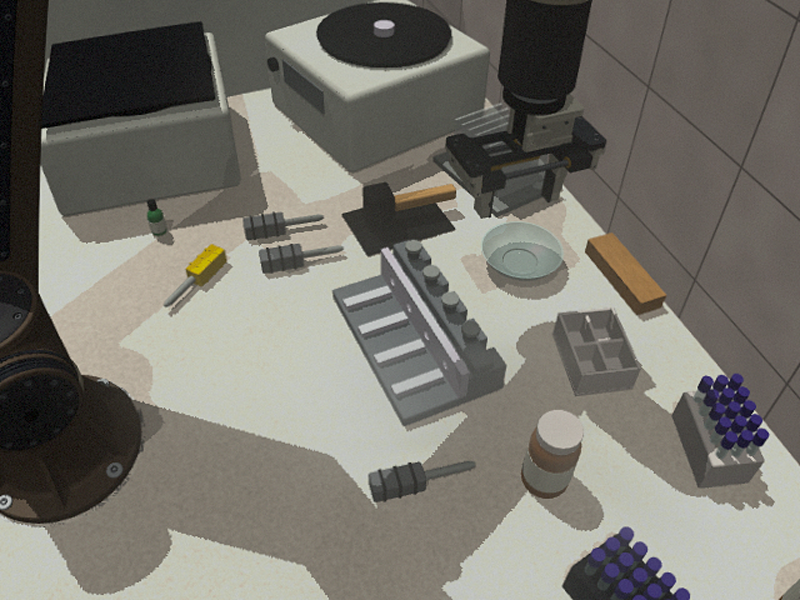

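```bash
cat > h.py <<'E'
import numpy as np, cv2
from scipy.spatial.transform import Rotation as R
from plant import r
def ext(n, st=None):
    p=r.camera_params(n)
    if n!="wrist":
        return p["mtx"],p["distortion"],cv2.Rodrigues(p["rvec"])[0],np.array(p["tvec"])
    st=st or r.get_state()
    T=np.eye(4);T[:3,:3]=R.from_euler("xyz",st["eef_rot"],degrees=True).as_matrix();T[:3,3]=st["tcp_pos"]
    W=np.linalg.inv(T@p["mount"]); return p["mtx"],p["distortion"],W[:3,:3],W[:3,3]
def plane(e,uv,z):
    K,D,Rm,t=e; u=cv2.undistortPoints(np.float64(uv).reshape(-1,1,2),K,D).reshape(-1,2)
    c=-Rm.T@t; d=np.c_[u,np.ones(len(u))]@Rm
    z=np.broadcast_to(z,len(u)); return c+d*((z-c[2])/d[:,2])[:,None]
def proj(e,P):
    K,D,Rm,t=e; return cv2.projectPoints(np.float64(P).reshape(-1,1,3),cv2.Rodrigues(Rm)[0],t,K,D)[0].reshape(-1,2)
def crop(im,x0,y0,w,h,s,name):
    o=cv2.resize(im[y0:y0+h,x0:x0+w],None,fx=s,fy=s,interpolation=cv2.INTER_CUBIC)
    for x in range(-(-x0//20)*20,x0+w,20):
        cv2.line(o,((x-x0)*s,0),((x-x0)*s,6),(0,0,255),1); cv2.putText(o,str(x),((x-x0)*s+2,14),0,.35,(0,0,255),1)
    for y in range(-(-y0//20)*20,y0+h,20):
        cv2.line(o,(0,(y-y0)*s),(6,(y-y0)*s),(0,0,255),1); cv2.putText(o,str(y),(8,(y-y0)*s+4),0,.35,(0,0,255),1)
    cv2.imwrite("pics/"+name,o)
E
python3 - <<'E'
from h import *
S=cv2.imread("pics/side0_raw.png"); C=cv2.imread("pics/scene0_raw.png")
crop(S,120,140,300,200,2,"a.png"); crop(C,240,180,160,180,3,"b.png")
a=cv2.imread("pics/a.png")
crop(S,180,145,195,150,4,"a.png")
E
```

```text
(no output)
```

View pics/a.png

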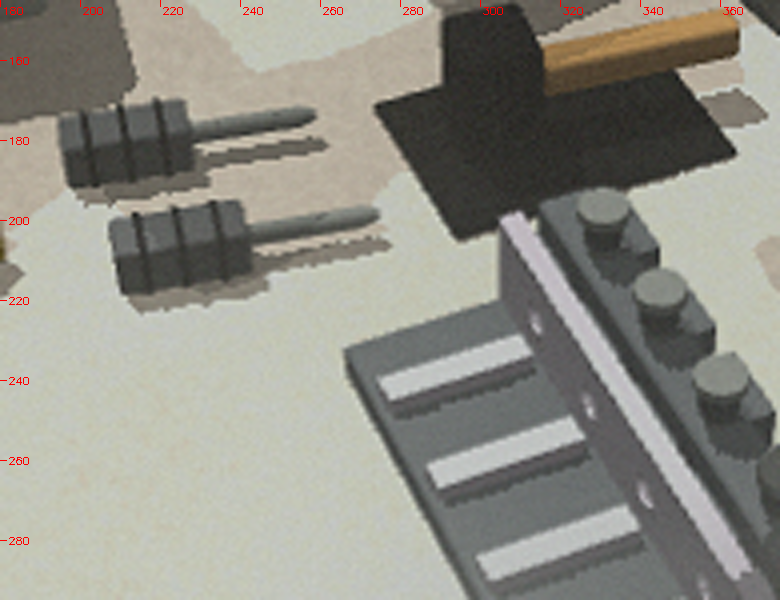

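View pics/b.png

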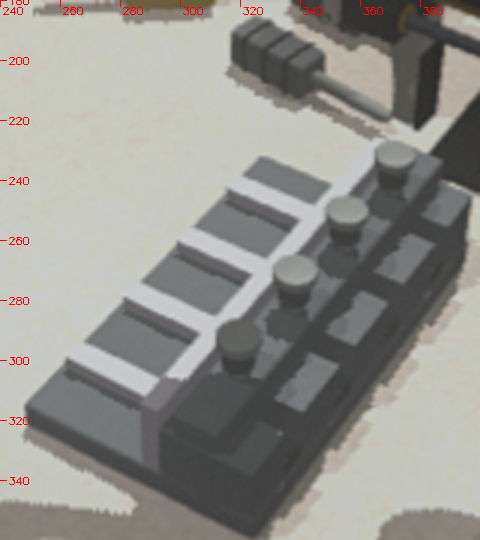

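```bash
cat >> h.py <<'E'
from scipy.optimize import least_squares
def place(p,L):
    L=np.float64(L); c,s=np.cos(p[2]),np.sin(p[2]); return np.c_[p[0]+c*L[:,0]-s*L[:,1],p[1]+s*L[:,0]+c*L[:,1],L[:,2]]
def fit(obs,p0):
    f=lambda p:np.concatenate([(proj(e,place(p,L))-np.float64(uv)).ravel() for e,L,uv in obs])
    s=least_squares(f,p0,loss="soft_l1",x_scale=[.1,.1,.3]); return s.x,np.abs(f(s.x)).reshape(-1,2).max(1).round(1)
E
python3 - <<'E'
from h import *
s,c=ext("side"),ext("scene")
print("cams",-s[2].T@s[3],-c[2].T@c[3])
Y=[.09,.03,-.03,-.09]
capS=[(331,195.8),(345,216.8),(360.5,238)]
capC=[(371.7,231.3),(356,250.3),(338.3,269.7),(319.7,291)]
print(plane(s,capS,.108),plane(c,capC,.108))
railS=[(275.8,243.2),(288.2,264),(300.5,286.7)]
railC=[(316,243.3),(300,261.3),(282,281.3),(263.3,301.3)]
C=plane(c,capC,.108);d=C[0]-C[3];p0=[*(C[:,:2].mean(0)),np.arctan2(-d[0],d[1])]
cap=lambda n:[(.035,y,.108) for y in Y[:n]]
rail=lambda n:[(-.08,y,.03) for y in Y[:n]]
obs=[(s,cap(3),capS),(c,cap(4),capC),(s,rail(3),railS),(c,rail(4),railC),(s,[(-.085,.135,.02)],[(266.5,232.5)]),(c,[(-.085,.135,.02),(-.085,-.135,.02)],[(327.7,232.3),(248.3,315.7)])]
p,e=fit(obs,p0);print("crusher",p,np.degrees(p[2]),e)
for o in ([0,2,4],[1,3,5]): print(fit([obs[i] for i in o],p0)[0])
for nm,tip,rb,fb in (("p1",(258.8,173.7),(198,191.7),(228.5,184.5)),("p2",(274.5,198.5),(211.5,217.8),(243,212)),("p3",(378.4,371),(301,400),(342.5,390.5))):
    T=plane(s,[tip],.015)[0];B=plane(s,[rb,fb],0)
    d=T-B.mean(0); p0=[*(B.mean(0)[:2]),np.arctan2(d[1],d[0])]
    for y in(.015,-.015): print(nm,*fit([(s,[(.105,0,.015),(-.035,y,0),(.035,y,0)],[tip,rb,fb])],p0))
print("head",plane(s,[(295,150)],.07),"mat corners",plane(s,[(274,171),(295,205),(363.5,183),(348,162)],.004))
print("bottle etc base",plane(s,[(440,390),(417.6,214)],[0,0]), "yellow",plane(s,[(164,210)],.015))
E
```

```text
cams [ 0.23764589 -0.64749823  0.85125989] [ 0.92784709 -0.61131348  0.77546972]
[[ 0.56580983  0.09175092  0.108     ]
 [ 0.56809382  0.03069808  0.108     ]
 [ 0.57251976 -0.0276237   0.108     ]] [[ 0.56748841  0.09000956  0.108     ]
 [ 0.57153549  0.02981447  0.108     ]
 [ 0.57310407 -0.02872157  0.108     ]
 [ 0.57582851 -0.08743539  0.108     ]]
crusher [ 0.53667459 -0.00162192  0.06408917] 3.672039130215518 [0.4 0.8 0.9 0.7 0.7 0.3 1.  0.5 0.7 1.5 2.7 3.2 4.4 4.2 1.  1.8 1. ]
[ 0.5356333  -0.0006494   0.05554994]
[ 0.5385471  -0.00409314  0.06722836]
p1 [0.38293927 0.30026928 0.05511775] [1.1 0.6 1. ]
p1 [ 0.38354511  0.32616709 -0.1558931 ] [0.9 1.  2.3]
p2 [0.39015141 0.21072079 0.06233919] [1.4 0.9 3.1]
p2 [ 0.3902008   0.23654227 -0.15500364] [0.6 1.5 0.7]
p3 [ 0.41988803 -0.2428052   0.06083814] [4.4 0.8 5.9]
p3 [ 0.41998067 -0.21829511 -0.14436269] [3.1 1.  0.7]
head [[0.56578747 0.29176965 0.07      ]] mat corners [[0.52361749 0.31660022 0.004     ]
 [0.5297635  0.19575342 0.004     ]
 [0.69463008 0.20827204 0.004     ]
 [0.69179889 0.28690908 0.004     ]]
bottle etc base [[ 0.60202233 -0.29622818  0.        ]
 [ 0.76272908  0.08247286  0.        ]] yellow [[0.26696839 0.26832732 0.015     ]]
```

```bash
python3 -m pendant '[[-280,275,-40,0,0,-1.41],[-280,275,-40,0,0,-1.41],[-280,275,-40,0,0,-1.41],[-280,275,-40,0,0,-1.41],[-280,275,-40,0,0,-1.41],[-280,275,-40,0,0,-1.41],[-280,275,-40,0,0,-1.41],[-280,275,-40,0,0,-1.41],[-280,275,-40,0,0,-1.41],[-280,275,-40,0,0,-1.41],[-280,275,-40,0,0,-1.41],[-280,275,-40,0,0,-1.41]]' 80
python3 - <<'E'
from h import *
import pickle
st=r.get_state(); im=r.capture("wrist"); cv2.imwrite("pics/w1_raw.png",im[:,:,::-1]); pickle.dump(st,open("w1.pkl","wb"))
cv2.imwrite("pics/w1.png",cv2.resize(im[:,:,::-1],(800,600)))
im=r.capture("scene"); cv2.imwrite("pics/scene1_raw.png",im[:,:,::-1])
E
```

```text
time_s: 1.6
tcp_pos: [0.4002, 0.2797, 0.2854]
eef_rot: [180.0, 0.0, -9.3]
contact_force: [-0.5, -0.3, 0.4]
gripper_width: 0.08
gripper_force: 0.0
```

View pics/w1.png

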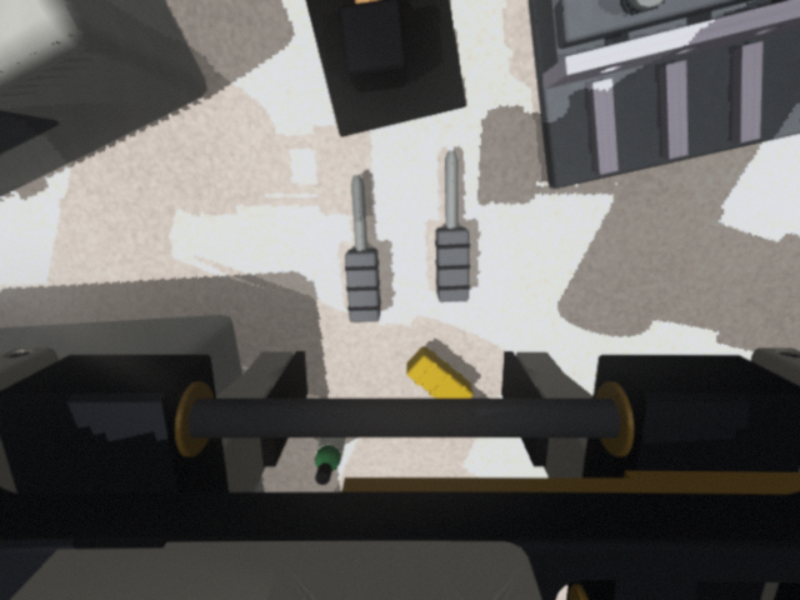

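Run:
```python
from h import *
import pickle
e=ext("wrist",pickle.load(open("w1.pkl","rb")))
L=[(.105,0,.015),(.035,.015,.03),(.035,-.015,.03),(-.035,.015,.03),(-.035,-.015,.03)]
q=lambda a:np.float64(a)/1.25
print(fit([(e,L,q([(357,177),(346,251),(377,249),(348,321),(380,320)]))],[.384,.326,-.155]))
print(fit([(e,L,q([(451,151),(437,229),(469,227),(438,301),(469,299)]))],[.39,.237,-.155]))
print("crusher corner",plane(e,q([(553,187)]),.02), "pred", place([.536,-.001,.058],[(-.085,.135,.02)]),place([.5367,-.0016,.064],[(-.085,.135,.02)]))
print("rails front",plane(e,q([(606,173),(678,157),(750,140)]),.03),place([.536,-.001,.058],[(-.08,.09,.03),(-.08,.03,.03),(-.08,-.03,.03)]))
print("mat",plane(e,q([(340,135),(465,103)]),.004))
```

```text
(array([ 0.38310974,  0.32234973, -0.13231432]), array([3.6, 1.1, 0.7, 1.2, 0.4]))
(array([ 0.38958998,  0.23350594, -0.12241649]), array([1.8, 0.2, 0.4, 0.2, 0.9]))
crusher corner [[0.44526076 0.13261493 0.02      ]] pred [[0.44331732 0.12884576 0.02      ]] [[0.44323992 0.12768733 0.02      ]]
rails front [[ 0.45026368  0.08892469  0.03      ]
 [ 0.45330458  0.02681027  0.03      ]
 [ 0.45701171 -0.03333834  0.03      ]] [[ 0.45091745  0.08421126  0.03      ]
 [ 0.4543955   0.02431216  0.03      ]
 [ 0.45787355 -0.03558695  0.03      ]]
mat [[0.52272013 0.31933503 0.004     ]
 [0.5308248  0.20165224 0.004     ]]
```

```bash
cat >> h.py <<'E'
def delta(xyz,yaw,st=None):
    """tool-frame shift (mm) and wz (rad) from the present pose to a down pose at xyz, yaw deg"""
    st=st or r.get_state(); Rm=R.from_euler("xyz",st["eef_rot"],degrees=True)
    G=R.from_euler("xyz",[180,0,yaw],degrees=True)
    print("row",(Rm.inv().apply(np.float64(xyz)-st["tcp_pos"])*1000).round(1),(Rm.inv()*G).as_rotvec().round(3))
def snap(n,name):
    import pickle
    st=r.get_state(); im=r.capture(n)[:,:,::-1]; cv2.imwrite(f"pics/{name}_raw.png",im); pickle.dump(st,open(name+".pkl","wb"))
    cv2.imwrite(f"pics/{name}.png",cv2.resize(im,(800,600),interpolation=cv2.INTER_CUBIC)); return im
E
python3 -m pendant '[[-10.7,47.5,155,0,0,-0.038],[-10.7,47.5,155,0,0,-0.038],[-10.7,47.5,155,0,0,-0.038],[-10.7,47.5,155,0,0,-0.038],[-10.7,47.5,155,0,0,-0.038]]' 60
python3 - <<'E'
from h import *
snap("wrist","w2")
E
```

```text
time_s: 2.33
tcp_pos: [0.3829, 0.2361, 0.1321]
eef_rot: [-179.9, -0.1, -7.0]
contact_force: [0.5, 1.4, 1.4]
gripper_width: 0.0599
gripper_force: 0.0
```

View pics/w2.png

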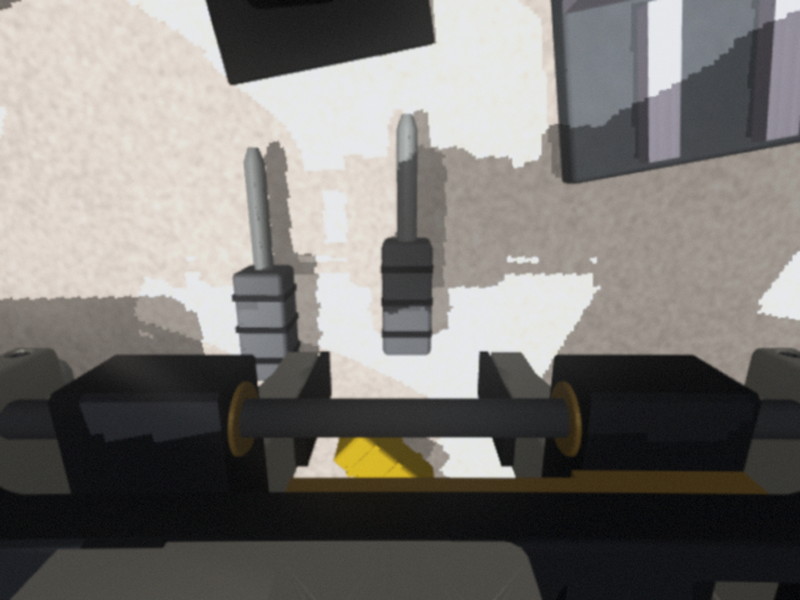

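Run:
```python
from h import *
import pickle
e=ext("wrist",pickle.load(open("w2.pkl","rb")))
L=[(.105,0,.015),(.035,.015,.03),(.035,-.015,.03),(-.035,.015,.03),(-.035,-.015,.03)]
q=lambda a:np.float64(a)/1.25
p,er=fit([(e,L,q([(406.5,113),(382,240),(432,240),(382,354),(431,354)]))],[.39,.2335,-.122]);print(p,er)
delta([*place(p,[(-.006,0,0)])[0,:2],.022],np.degrees(p[2]))
print("corner",plane(e,q([(567,183)]),.02))
```

```text
[ 0.38973161  0.23348772 -0.12131802] [1.5 1.3 0.7 0.2 0.1]
row [  0.8   2.3 110.4] [-0.003 -0.002 -0.001]
corner [[0.44446346 0.13451501 0.02      ]]
```

```bash
python3 -m pendant '[[1,2,60,0,0,0],[1,2,100,0,0,0],[1,2,110,0,0,0],[1,2,110,0,0,0],[1,2,110,0,0,0]]' && python3 -m pendant '[[0,0,0,0,0,0],[0,0,0,0,0,0],[0,0,0,0,0,0],[0,0,0,0,0,0],[0,0,0,0,0,0]]' 20 35; python3 -m pendant '[[0,0,-40,0,0,0],[0,0,-78,0,0,0],[0,0,-78,0,0,0]]'
```

```text
time_s: 3.0
tcp_pos: [0.3835, 0.2341, 0.0222]
eef_rot: [-179.8, -0.1, -7.0]
contact_force: [-0.5, 0.8, -0.0]
gripper_width: 0.0603
gripper_force: 0.0
time_s: 3.62
tcp_pos: [0.3828, 0.233, 0.0208]
eef_rot: [-180.0, -0.0, -7.0]
contact_force: [-1.3, 0.6, 6.7]
gripper_width: 0.0298
gripper_force: 35.0
time_s: 4.0
tcp_pos: [0.3836, 0.234, 0.1009]
eef_rot: [-179.7, -0.1, -7.0]
contact_force: [-0.6, 0.2, -1.3]
gripper_width: 0.0299
gripper_force: 35.0
```

Run:
```python
from h import *
delta([.408,.025,.085],3.2)
```

```text
row [ 49.8 204.5  15.1] [-0.004 -0.003 -0.178]
```

```bash
python3 -m pendant '[[50,60,0,0,0,-0.09],[50,120,0,0,0,-0.18],[50,180,10,0,0,-0.178],[50,204,15,0,0,-0.178],[50,204,15,0,0,-0.178],[50,204,15,0,0,-0.178],[50,204,15,0,0,-0.178]]'
python3 - <<'E'
from h import *
snap("wrist","w3")
E
```

```text
time_s: 4.88
tcp_pos: [0.4074, 0.0248, 0.0834]
eef_rot: [180.0, 0.0, 3.2]
contact_force: [0.1, -0.4, -0.4]
gripper_width: 0.0297
gripper_force: 35.0
```

View pics/w3.png

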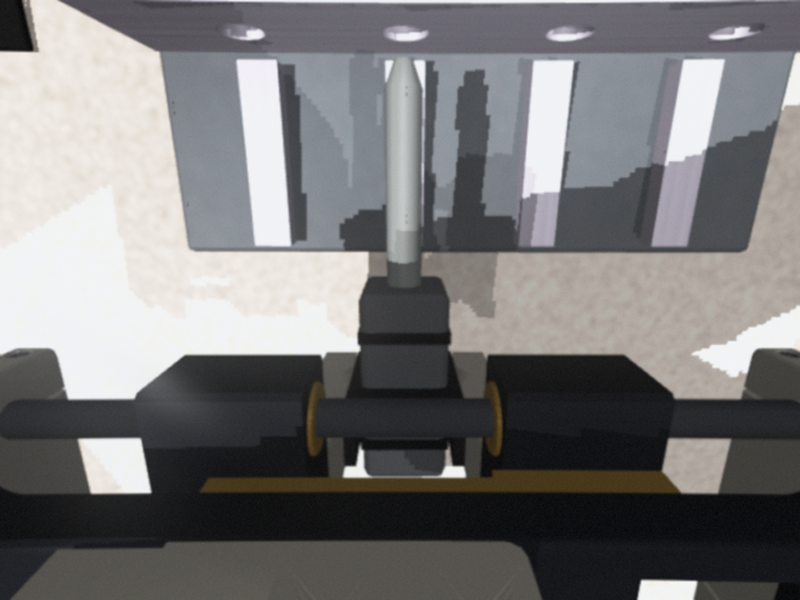

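```bash
cat > c.py <<'E'
from h import *
import pickle
e=ext("wrist",pickle.load(open("w3.pkl","rb")))
q=lambda a:np.float64(a)/1.25
L=[(-.085,.135,.02),(-.085,-.135,.02),(-.08,.09,.03),(-.08,-.03,.03),(-.08,-.09,.03),(0,.09,.046),(0,.03,.046),(0,-.03,.046),(0,-.09,.046)]
uv=q([(190,249),(747,249),(271,245),(538,244),(671,245),(243,34),(406,34),(568,34),(735,33)])
p,er=fit([(e,L,uv)],[.5355,.002,.056]);print(p,np.degrees(p[2]),er)
T=plane(e,q([(404,60)]),.0769)[0]; print("tip",T)
c,s=np.cos(p[2]),np.sin(p[2]); d=T[:2]-p[:2]; print("tip in crusher",c*d[0]+s*d[1],-s*d[0]+c*d[1])
E
python3 c.py
```

```text
[0.53531541 0.00103334 0.05568255] 3.190375049416268 [2.9 2.7 2.4 1.3 1.7 1.4 0.3 1.5 1.5]
tip [0.51785749 0.03068253 0.0769    ]
tip in crusher -0.015780774482705682 0.03057483240786421
```

```bash
python3 -m pendant '[[0,0.5,31,0,0,0],[0,0.5,31,0,0,0],[0,0.5,31,0,0,0],[12,0.5,31,0,0,0],[24,0.5,31,0,0,0],[36,0.5,31,0,0,0],[36,0.5,31,0,0,0]]'
python3 - <<'E'
from h import *
snap("wrist","w4")
E
```

```text
time_s: 5.8
tcp_pos: [0.4444, 0.0257, 0.0525]
eef_rot: [-180.0, -0.0, 3.1]
contact_force: [0.9, -0.2, -1.6]
gripper_width: 0.0297
gripper_force: 35.0
```

View pics/w4.png

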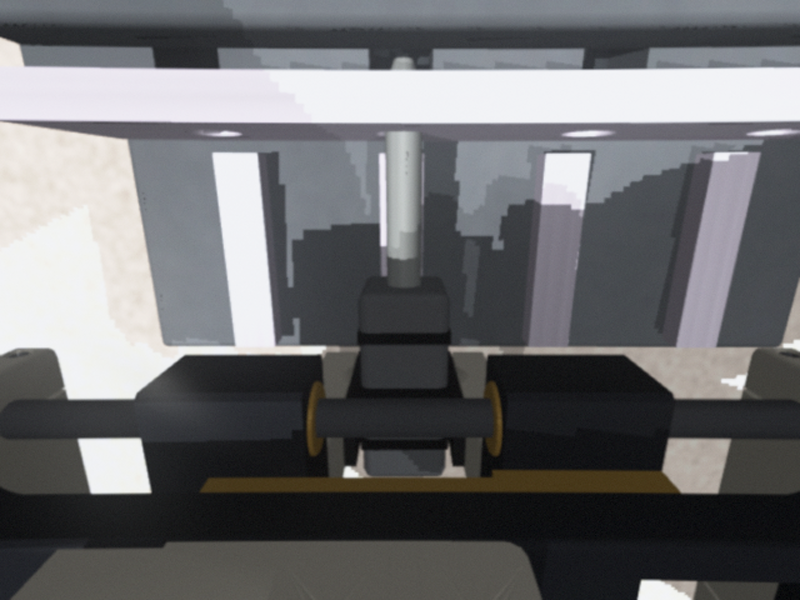

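```bash
python3 -m pendant '[[15,0,0,0,0,0],[30,0,0,0,0,0],[42,0,0,0,0,0],[42,0,0,0,0,0]]'; python3 -m pendant '[[2,0,0,0,0,0],[4,0,0,0,0,0],[6,0,0,0,0,0],[6,0,0,0,0,0]]';  python3 -m pendant '[[1,0,0,0,0,0],[2,0,0,0,0,0],[2,0,0,0,0,0]]'
```

```text
time_s: 6.35
tcp_pos: [0.4861, 0.028, 0.0523]
eef_rot: [180.0, -0.0, 3.1]
contact_force: [-0.1, -0.3, -1.6]
gripper_width: 0.0301
gripper_force: 35.0
time_s: 6.85
tcp_pos: [0.4912, 0.0283, 0.0526]
eef_rot: [-180.0, -0.0, 3.2]
contact_force: [0.1, -0.3, -1.6]
gripper_width: 0.0294
gripper_force: 35.0
time_s: 7.22
tcp_pos: [0.4932, 0.0284, 0.0526]
eef_rot: [180.0, -0.0, 3.2]
contact_force: [0.3, -0.4, -0.6]
gripper_width: 0.0295
gripper_force: 35.0
```

```bash
python3 -m pendant '[[1,0,0,0,0,0],[2,0,0,0,0,0],[2,0,0,0,0,0]]';  python3 -m pendant '[[1,0,0,0,0,0],[2,0,0,0,0,0],[2,0,0,0,0,0]]'
```

```text
time_s: 7.6
tcp_pos: [0.4935, 0.028, 0.0521]
eef_rot: [180.0, 0.2, 3.1]
contact_force: [-5.5, 1.3, 0.6]
gripper_width: 0.0296
gripper_force: 35.0
time_s: 7.98
tcp_pos: [0.4936, 0.0275, 0.0515]
eef_rot: [179.9, 0.4, 3.1]
contact_force: [-10.2, 2.1, 2.8]
gripper_width: 0.0294
gripper_force: 35.0
```

```bash
python3 -m pendant '[[-2,0,-1,0,0,0],[-2,0,-1,0,0,0],[-2,0,-1,0,0,0]]' 38; python3 -m pendant '[[-2,0,-40,0,0,0],[-2,0,-100,0,0,0],[-2,0,-150,0,0,0],[-2,0,-150,0,0,0],[-2,0,-150,0,0,0]]'
python3 - <<'E'
from h import *
snap("wrist","w5"); snap("scene","s2"); snap("side","d2")
a=cv2.imread("pics/w5_raw.png");b=cv2.imread("pics/d2_raw.png")
cv2.imwrite("pics/v5.png",np.hstack([cv2.resize(a,(400,300)),cv2.resize(b,(400,300))]))
delta([.37,.325,.132],-7)
E
```

```text
time_s: 8.35
tcp_pos: [0.4957, 0.0287, 0.0538]
eef_rot: [-180.0, -0.1, 3.2]
contact_force: [1.0, -0.1, 0.2]
gripper_width: 0.0377
gripper_force: 0.0
time_s: 8.98
tcp_pos: [0.4929, 0.0284, 0.2035]
eef_rot: [-180.0, -0.0, 3.1]
contact_force: [-0.6, -0.4, -0.1]
gripper_width: 0.0379
gripper_force: 0.0
row [-105.8 -303.2   70.3] [0.001 0.002 0.177]
```

View pics/v5.png

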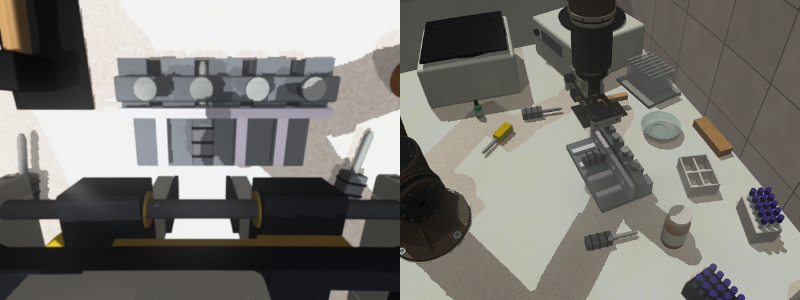

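```bash
python3 -m pendant '[[-99,-301,0,0,0,0.177],[-99,-301,0,0,0,0.177],[-99,-301,0,0,0,0.177],[-99,-301,0,0,0,0.177],[-99,-301,0,0,0,0.177],[-99,-301,70,0,0,0.177],[-99,-301,70,0,0,0.177],[-99,-301,70,0,0,0.177]]' 60
python3 - <<'E'
from h import *
im=snap("wrist","w6"); crop(im,160,60,320,250,2,"w6c.png")
E
```

```text
time_s: 10.12
tcp_pos: [0.3778, 0.3228, 0.1333]
eef_rot: [179.9, 0.0, -7.0]
contact_force: [0.2, -0.2, 0.6]
gripper_width: 0.0599
gripper_force: 0.0
```

View pics/w6c.png

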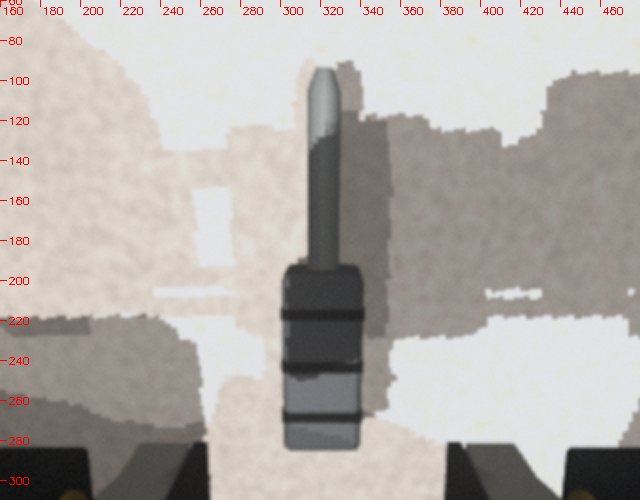

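```bash
python3 -m pendant '[[0,-0.5,60,0,0,0],[0,-0.5,101,0,0,0],[0,-0.5,111,0,0,0],[0,-0.5,111,0,0,0],[0,-0.5,111,0,0,0]]' && python3 -m pendant '[[0,0,0,0,0,0],[0,0,0,0,0,0],[0,0,0,0,0,0],[0,0,0,0,0,0],[0,0,0,0,0,0]]' 20 35; python3 -m pendant '[[0,0,-40,0,0,0],[0,0,-88,0,0,0],[0,0,-88,0,0,0]]'
python3 - <<'E'
from h import *
C=[.5353,.0010,.0557]
delta([*place(C,[(-.126,.09,0)])[0,:2],.085],3.2)
E
```

```text
time_s: 10.8
tcp_pos: [0.3787, 0.3252, 0.0245]
eef_rot: [-179.8, -0.1, -7.0]
contact_force: [-0.3, 0.0, 0.1]
gripper_width: 0.0599
gripper_force: 0.0
time_s: 11.42
tcp_pos: [0.3777, 0.324, 0.0227]
eef_rot: [-180.0, -0.0, -7.0]
contact_force: [-0.9, -1.4, 5.6]
gripper_width: 0.0298
gripper_force: 35.0
time_s: 11.8
tcp_pos: [0.3789, 0.3259, 0.1139]
eef_rot: [-179.6, -0.2, -6.9]
contact_force: [-0.8, -0.4, -1.6]
gripper_width: 0.03
gripper_force: 35.0
row [ 54.5 237.4  27.5] [-0.006 -0.003 -0.177]
```

```bash
python3 -m pendant '[[54,60,0,0,0,-0.09],[54,120,0,0,0,-0.177],[54,180,10,0,0,-0.177],[54,236,26,0,0,-0.177],[54,236,26,0,0,-0.177],[54,236,26,0,0,-0.177],[54,236,26,0,0,-0.177],[54,236,26,0,0,-0.177]]'
python3 - <<'E'
from h import *
C=[.5353,.0010,.0557]
im=snap("wrist","w7"); crop(im,60,10,400,300,2,"w7c.png")
delta([*place(C,[(-.126,.09,0)])[0,:2],.0537],3.2)
E
```

```text
time_s: 12.8
tcp_pos: [0.403, 0.0842, 0.0846]
eef_rot: [-180.0, -0.0, 3.2]
contact_force: [0.0, 0.4, -0.6]
gripper_width: 0.0297
gripper_force: 35.0
row [ 1.6  0.3 30.9] [-0.    -0.     0.001]
```

View pics/w7c.png

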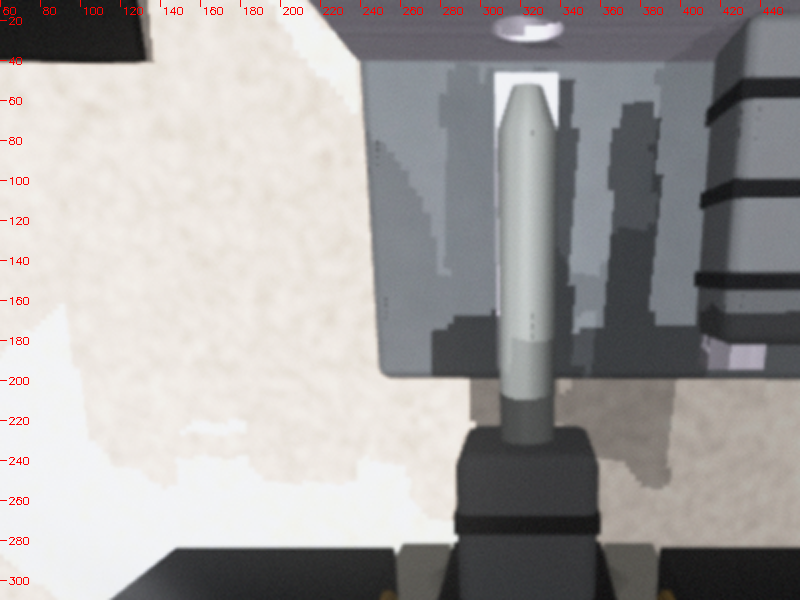

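```bash
python3 -m pendant '[[0,0.3,31,0,0,0],[0,0.3,31,0,0,0],[0,0.3,31,0,0,0],[12,0.3,31,0,0,0],[24,0.3,31,0,0,0],[36,0.3,31,0,0,0],[36,0.3,31,0,0,0]]'; python3 -m pendant '[[15,0,0,0,0,0],[30,0,0,0,0,0],[44,0,0,0,0,0],[44,0,0,0,0,0]]'; python3 -m pendant '[[2,0,0,0,0,0],[4,0,0,0,0,0],[6,0,0,0,0,0],[6,0,0,0,0,0]]'
```

```text
time_s: 13.72
tcp_pos: [0.4398, 0.0849, 0.0535]
eef_rot: [-180.0, -0.0, 3.1]
contact_force: [0.4, -0.2, -1.3]
gripper_width: 0.0299
gripper_force: 35.0
time_s: 14.22
tcp_pos: [0.4837, 0.0874, 0.0534]
eef_rot: [180.0, -0.0, 3.1]
contact_force: [-1.0, -0.4, -0.8]
gripper_width: 0.0297
gripper_force: 35.0
time_s: 14.72
tcp_pos: [0.4886, 0.0876, 0.0537]
eef_rot: [-180.0, -0.0, 3.2]
contact_force: [0.6, 0.6, -1.5]
gripper_width: 0.0297
gripper_force: 35.0
```

```bash
python3 -m pendant '[[1,0,0,0,0,0],[2,0,0,0,0,0],[2,0,0,0,0,0]]';  python3 -m pendant '[[1,0,0,0,0,0],[2,0,0,0,0,0],[2,0,0,0,0,0]]'
```

```text
time_s: 15.1
tcp_pos: [0.4906, 0.0877, 0.0536]
eef_rot: [-180.0, -0.0, 3.2]
contact_force: [0.2, 0.3, -0.6]
gripper_width: 0.0294
gripper_force: 35.0
time_s: 15.48
tcp_pos: [0.4917, 0.0875, 0.0533]
eef_rot: [180.0, 0.1, 3.1]
contact_force: [-5.1, 0.9, -0.1]
gripper_width: 0.0299
gripper_force: 35.0
```

```bash
python3 -m pendant '[[1,0,0,0,0,0],[2,0,0,0,0,0],[2,0,0,0,0,0]]'; python3 -m pendant '[[-2,0,-1,0,0,0],[-2,0,-1,0,0,0],[-2,0,-1,0,0,0]]' 38; python3 -m pendant '[[-2,0,-40,0,0,0],[-2,0,-100,0,0,0],[-2,0,-150,0,0,0],[-2,0,-150,0,0,0],[-2,0,-150,0,0,0]]'
python3 - <<'E'
from h import *
C=[.5353,.0010,.0557]
delta([.414,-.2173,.132],-8.3)
snap("wrist","w8"); snap("side","d3")
E
```

```text
time_s: 15.85
tcp_pos: [0.4918, 0.087, 0.0528]
eef_rot: [179.9, 0.3, 3.1]
contact_force: [-10.7, 2.9, 2.8]
gripper_width: 0.0296
gripper_force: 35.0
time_s: 16.23
tcp_pos: [0.4931, 0.088, 0.0548]
eef_rot: [-180.0, -0.1, 3.2]
contact_force: [-0.2, 0.0, -0.0]
gripper_width: 0.0382
gripper_force: 0.0
time_s: 16.85
tcp_pos: [0.4903, 0.0876, 0.2044]
eef_rot: [-180.0, -0.0, 3.1]
contact_force: [-0.4, -1.2, -0.2]
gripper_width: 0.0383
gripper_force: 0.0
row [-92.9 300.3  72.3] [-0.001 -0.     0.2  ]
```

```bash
python3 -m pendant '[[-93,300,0,0,0,0.2],[-93,300,0,0,0,0.2],[-93,300,0,0,0,0.2],[-93,300,0,0,0,0.2],[-93,300,0,0,0,0.2],[-93,300,40,0,0,0.2],[-93,300,40,0,0,0.2],[-93,300,40,0,0,0.2]]' 60
python3 - <<'E'
from h import *
im=snap("wrist","w9"); crop(im,100,20,400,300,2,"w9c.png")
E
```

```text
time_s: 17.95
tcp_pos: [0.4146, -0.2167, 0.1649]
eef_rot: [180.0, 0.1, -8.2]
contact_force: [0.5, 0.5, 0.5]
gripper_width: 0.0601
gripper_force: 0.0
```

View pics/w9c.png

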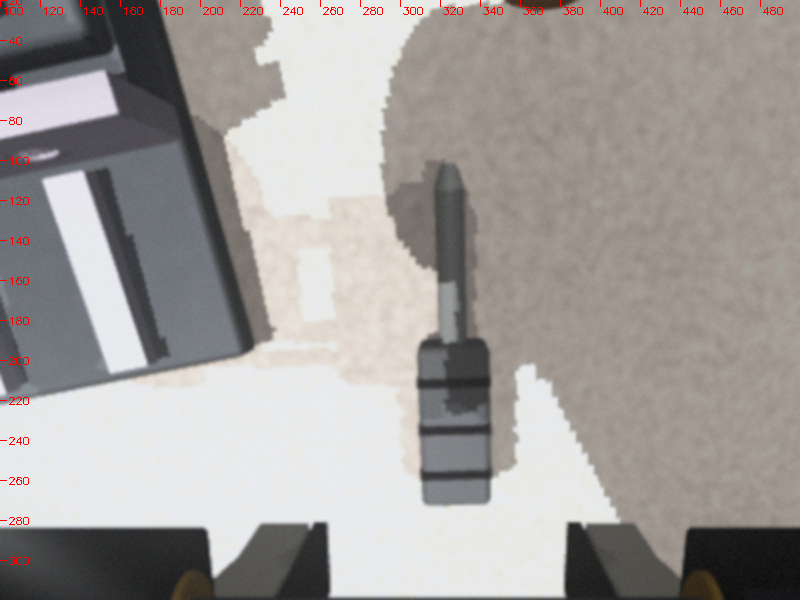

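Run:
```python
from h import *
import pickle
e=ext("wrist",pickle.load(open("w9.pkl","rb")))
L=[(.105,0,.015),(.035,.015,.03),(.035,-.015,.03),(-.035,.015,.03),(-.035,-.015,.03)]
uv=np.float64([(448,162),(418,340),(488,340),(422,503),(490,503)])/2+[100,20]
p,er=fit([(e,L,uv)],[.42,-.218,-.14]);print(p,er)
delta([*place(p,[(-.006,0,0)])[0,:2],.022],np.degrees(p[2]))
```

```text
[ 0.41768078 -0.22101602 -0.11971911] [1.6 1.3 0.8 0.4 0.4]
row [ -2.9   4.1 143.4] [ 0.    -0.001 -0.023]
```

```bash
python3 -m pendant '[[-3,4,60,0,0,-0.023],[-3,4,110,0,0,-0.023],[-3,4,134,0,0,-0.023],[-3,4,143,0,0,-0.023],[-3,4,143,0,0,-0.023],[-3,4,143,0,0,-0.023]]' && python3 -m pendant '[[0,0,0,0,0,0],[0,0,0,0,0,0],[0,0,0,0,0,0],[0,0,0,0,0,0],[0,0,0,0,0,0]]' 20 35; python3 -m pendant '[[0,0,-40,0,0,0],[0,0,-88,0,0,0],[0,0,-88,0,0,0]]'
python3 - <<'E'
from h import *
C=[.5353,.0010,.0557]
delta([*place(C,[(-.126,-.09,0)])[0,:2],.085],3.2)
E
```

```text
time_s: 18.75
tcp_pos: [0.4119, -0.2204, 0.0229]
eef_rot: [180.0, -0.1, -6.9]
contact_force: [-0.5, -0.2, 0.2]
gripper_width: 0.0603
gripper_force: 0.0
time_s: 19.38
tcp_pos: [0.4107, -0.2206, 0.0217]
eef_rot: [180.0, -0.0, -7.0]
contact_force: [-0.2, 0.4, 4.3]
gripper_width: 0.0295
gripper_force: 35.0
time_s: 19.75
tcp_pos: [0.4129, -0.2209, 0.1127]
eef_rot: [180.0, -0.4, -6.9]
contact_force: [0.5, 0.1, -2.0]
gripper_width: 0.0298
gripper_force: 35.0
row [ -13.7 -124.3   27.6] [ 0.001 -0.007 -0.177]
```

```bash
python3 -m pendant '[[-13,-60,0,0,0,-0.09],[-13,-110,5,0,0,-0.177],[-13,-125,26,0,0,-0.177],[-13,-125,26,0,0,-0.177],[-13,-125,26,0,0,-0.177],[-13,-125,26,0,0,-0.177]]'
python3 - <<'E'
from h import *
C=[.5353,.0010,.0557]
im=snap("wrist","w10"); crop(im,200,10,250,200,2,"w10c.png")
delta([*place(C,[(-.126,-.09,0)])[0,:2],.0527],3.2)
E
```

```text
time_s: 20.5
tcp_pos: [0.413, -0.0955, 0.0838]
eef_rot: [180.0, -0.0, 3.1]
contact_force: [0.3, -0.6, -0.5]
gripper_width: 0.0297
gripper_force: 35.0
row [ 1.4  0.5 31.1] [-0.    -0.    -0.002]
```

View pics/w10c.png

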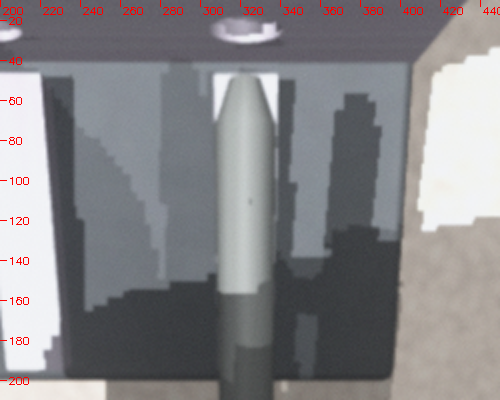

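```bash
python3 -m pendant '[[0,0.5,31,0,0,0],[0,0.5,31,0,0,0],[0,0.5,31,0,0,0],[12,0.5,31,0,0,0],[24,0.5,31,0,0,0],[36,0.5,31,0,0,0],[36,0.5,31,0,0,0]]'; python3 -m pendant '[[15,0,0,0,0,0],[30,0,0,0,0,0],[42,0,0,0,0,0],[42,0,0,0,0,0]]'; python3 -m pendant '[[2,0,0,0,0,0],[4,0,0,0,0,0],[5,0,0,0,0,0],[5,0,0,0,0,0]]'
```

```text
time_s: 21.42
tcp_pos: [0.4502, -0.0932, 0.0525]
eef_rot: [180.0, -0.0, 3.2]
contact_force: [-0.9, 0.4, -1.2]
gripper_width: 0.0294
gripper_force: 35.0
time_s: 21.92
tcp_pos: [0.4918, -0.091, 0.0523]
eef_rot: [180.0, -0.0, 3.2]
contact_force: [-0.3, -0.6, -1.4]
gripper_width: 0.0295
gripper_force: 35.0
time_s: 22.42
tcp_pos: [0.4958, -0.0908, 0.0526]
eef_rot: [-180.0, -0.0, 3.2]
contact_force: [-0.3, -0.2, -0.8]
gripper_width: 0.0304
gripper_force: 35.0
```

```bash
python3 -m pendant '[[1,0,0,0,0,0],[2,0,0,0,0,0],[2,0,0,0,0,0]]'
```

```text
time_s: 22.8
tcp_pos: [0.4979, -0.0907, 0.0526]
eef_rot: [180.0, -0.0, 3.2]
contact_force: [0.4, -0.1, -0.4]
gripper_width: 0.0297
gripper_force: 35.0
```

```bash
python3 -m pendant '[[1,0,0,0,0,0],[2,0,0,0,0,0],[3,0,0,0,0,0],[3,0,0,0,0,0]]'
```

```text
time_s: 23.3
tcp_pos: [0.5001, -0.0906, 0.0523]
eef_rot: [180.0, 0.1, 3.1]
contact_force: [-3.2, -0.2, 1.0]
gripper_width: 0.0294
gripper_force: 35.0
```

```bash
python3 -m pendant '[[1,0,0,0,0,0],[2,0,0,0,0,0],[2,0,0,0,0,0]]'
```

```text
time_s: 23.68
tcp_pos: [0.5001, -0.0908, 0.0519]
eef_rot: [180.0, 0.3, 3.1]
contact_force: [-8.4, 1.3, 3.0]
gripper_width: 0.0297
gripper_force: 35.0
```

```bash
python3 -m pendant '[[-2,0,-1,0,0,0],[-2,0,-1,0,0,0],[-2,0,-1,0,0,0]]' 38; python3 -m pendant '[[-2,0,-40,0,0,0],[-2,0,-100,0,0,0],[-2,0,-150,0,0,0],[-2,0,-200,0,0,0],[-2,0,-200,0,0,0]]'
python3 - <<'E'
from h import *
delta([.58,.265,.25],4)
E
```

```text
time_s: 24.05
tcp_pos: [0.5016, -0.0904, 0.0539]
eef_rot: [-180.0, -0.1, 3.2]
contact_force: [0.0, 0.0, 0.4]
gripper_width: 0.0379
gripper_force: 0.0
time_s: 24.68
tcp_pos: [0.5013, -0.0905, 0.2581]
eef_rot: [-180.0, -0.5, 3.2]
contact_force: [0.3, -0.3, 0.6]
gripper_width: 0.0379
gripper_force: 0.0
row [  98.3 -350.6    9.1] [-0.    -0.009 -0.014]
```

```bash
python3 -m pendant '[[98,-350,5,0,0,-0.014],[98,-350,5,0,0,-0.014],[98,-350,5,0,0,-0.014],[98,-350,5,0,0,-0.014],[98,-350,5,0,0,-0.014],[98,-350,5,0,0,-0.014],[98,-350,5,0,0,-0.014],[98,-350,5,0,0,-0.014],[98,-350,5,0,0,-0.014]]' 60
python3 - <<'E'
from h import *
im=snap("wrist","w11"); crop(im,120,10,400,300,2,"w11c.png"); b=snap("side","d4")
E
```

```text
time_s: 25.8
tcp_pos: [0.5772, 0.2633, 0.2485]
eef_rot: [180.0, 0.0, 3.9]
contact_force: [0.4, 0.4, -0.9]
gripper_width: 0.0599
gripper_force: 0.0
```

View pics/w11c.png

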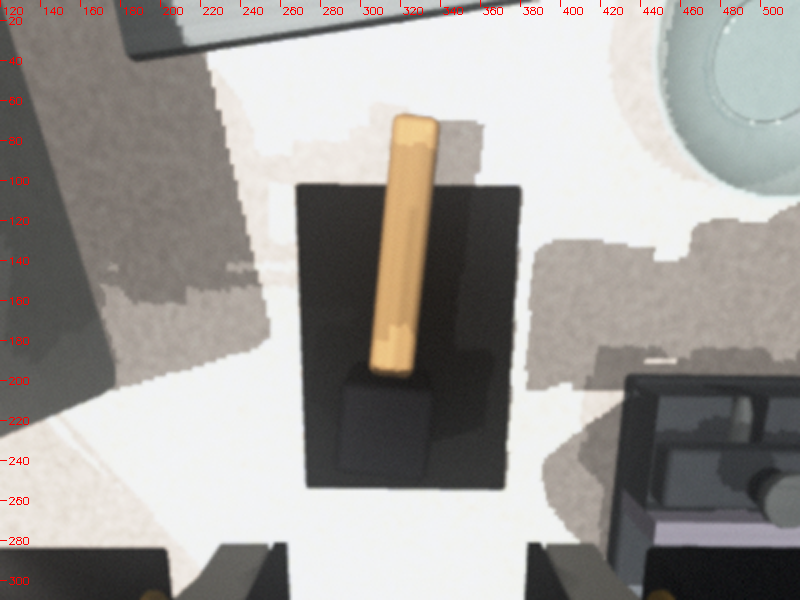

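Run:
```python
from h import *
import pickle
e=ext("wrist",pickle.load(open("w11.pkl","rb")))
q=lambda a:np.float64(a)/2+[120,10]
L=[(.143,.011,.05),(.143,-.011,.05),(.023,.011,.05),(.023,-.011,.05)]
p,er=fit([(e,L,q([(393,116),(438,119),(370,372),(412,375)]))],[.577,.264,.07]);print("head",p,np.degrees(p[2]),er)
print("headtop",plane(e,q([(346,384),(430,386),(339,470),(425,474)]),.074))
M=[(.085,.06,.004),(.085,-.06,.004),(-.085,.06,.004),(-.085,-.06,.004)]
m,er=fit([(e,M,q([(296,185),(520,187),(306,489),(505,489)]))],[.61,.265,.07]);print("mat",m,np.degrees(m[2]),er)
g=place(p,[(.044,0,0)])[0]; print(g); delta([*g[:2],.039],np.degrees(p[2]))
```

```text
head [ 0.57512301  0.27291008 -0.03281778] -1.8803205538609316 [2.  1.1 2.3 3. ]
headtop [[0.59810242 0.29263068 0.074     ]
 [0.59984602 0.25334974 0.074     ]
 [0.55586521 0.29421375 0.074     ]
 [0.55668368 0.25240813 0.074     ]]
mat [0.60866572 0.26485432 0.06070037] 3.47787515620773 [1.  0.9 0.7 1.4]
[0.61909932 0.27146635 0.        ]
row [ 42.1  -5.3 209.9] [-0.    -0.     0.101]
```

```bash
python3 -m pendant '[[43,-5,60,0,0,0.101],[43,-5,120,0,0,0.101],[43,-5,170,0,0,0.101],[43,-5,200,0,0,0.101],[43,-5,210,0,0,0.101],[43,-5,210,0,0,0.101],[43,-5,210,0,0,0.101]]' && python3 -m pendant '[[0,0,0,0,0,0],[0,0,0,0,0,0],[0,0,0,0,0,0],[0,0,0,0,0,0],[0,0,0,0,0,0],[0,0,0,0,0,0]]' 10 60; python3 -m pendant '[[0,0,-40,0,0,0],[0,0,-100,0,0,0],[0,0,-130,0,0,0],[0,0,-150,0,0,0],[0,0,-150,0,0,0],[0,0,-150,0,0,0]]'
```

```text
time_s: 26.78
tcp_pos: [0.621, 0.2728, 0.0406]
eef_rot: [-179.9, -0.1, -1.8]
contact_force: [0.5, -0.3, -0.7]
gripper_width: 0.0597
gripper_force: 0.0
time_s: 27.52
tcp_pos: [0.62, 0.2722, 0.0386]
eef_rot: [-180.0, -0.0, -1.8]
contact_force: [-0.1, 0.7, 0.9]
gripper_width: 0.0216
gripper_force: 60.0
time_s: 28.28
tcp_pos: [0.6192, 0.2718, 0.1869]
eef_rot: [179.9, 0.1, -1.8]
contact_force: [-0.1, 0.2, -2.8]
gripper_width: 0.0216
gripper_force: 59.9
```

Run:
```python
from h import *
C=[.5353,.0010,.0557]
g=place(C,[(.078,.09,0),(.078,.03,0),(.078,-.09,0)]);print(g)
delta([*g[0,:2],.165],3.2)
```

```text
[[ 0.60816863  0.09520278  0.        ]
 [ 0.6115089   0.03529583  0.        ]
 [ 0.61818944 -0.08451807  0.        ]]
row [ -5.3 176.9  22.1] [ 0.001  0.002 -0.088]
```

```bash
python3 -m pendant '[[-2,60,0,0,0,-0.03],[-4,110,0,0,0,-0.06],[-5,150,0,0,0,-0.088],[-5,177,0,0,0,-0.088],[-5,177,10,0,0,-0.088],[-5,177,18,0,0,-0.088],[-5,177,18,0,0,-0.088],[-5,177,18,0,0,-0.088]]'
python3 - <<'E'
from h import *
delta([.6082,.0952,.148],3.2)
im=snap("wrist","w12")
# dark head check: is the head hiding where expected?
st=r.get_state();print(st["moment"])
E
```

```text
time_s: 29.28
tcp_pos: [0.6094, 0.0962, 0.1703]
eef_rot: [180.0, 0.0, 3.3]
contact_force: [-0.5, 0.5, -2.2]
gripper_width: 0.0216
gripper_force: 59.9
row [-1.2  0.9 22.3] [0.    0.    0.001]
[-0.11154733 -0.03127563 -0.00990347]
```

```bash
python3 -m pendant '[[-1,1,15,0,0,0],[-1,1,22,0,0,0],[-1,1,22,0,0,0],[-1,1,28,0,0,0],[-1,1,32,0,0,0],[-1,1,32,0,0,0]]'; python3 -m pendant '[[0,0,4,0,0,0],[0,0,8,0,0,0],[0,0,8,0,0,0]]'; python3 -m pendant '[[0,0,4,0,0,0],[0,0,6,0,0,0],[0,0,6,0,0,0]]'
```

```text
time_s: 30.08
tcp_pos: [0.6089, 0.0946, 0.1389]
eef_rot: [-180.0, -0.1, 3.2]
contact_force: [1.3, -0.2, 0.0]
gripper_width: 0.0218
gripper_force: 60.0
time_s: 30.45
tcp_pos: [0.6088, 0.0945, 0.1306]
eef_rot: [-180.0, -0.1, 3.2]
contact_force: [1.7, -0.3, 1.5]
gripper_width: 0.0215
gripper_force: 60.0
time_s: 30.82
tcp_pos: [0.6089, 0.0946, 0.1248]
eef_rot: [-180.0, -0.1, 3.2]
contact_force: [1.5, 1.2, 2.9]
gripper_width: 0.0215
gripper_force: 60.0
```

Run:
```python
from h import *
im=snap("wrist","w13"); st=r.get_state(); print(st["moment"],st["contact_force"])
for n in("w12","w13"):
    a=cv2.imread(f"pics/{n}_raw.png").astype(int); m=(a[:,:,2]-a[:,:,0]>50)&(a[:,:,2]>110)
    m=m[:300]; ys,xs=np.nonzero(m); print(n,m.sum(),"rows",ys.min(),ys.max(),[ (y,np.nonzero(m[y])[0][[0,-1]].tolist()) for y in range(0,300,30) if m[y].sum()>3])
```

```text
[-0.09419662 -0.71051311 -0.01878257] [2.40246116 1.35399591 3.57394024]
w12 9248 rows 74 297 [(90, [295, 353]), (120, [295, 353]), (150, [296, 352]), (180, [296, 351]), (210, [297, 350]), (240, [307, 324]), (270, [316, 321])]
w13 9221 rows 74 286 [(90, [295, 353]), (120, [295, 353]), (150, [296, 352]), (180, [296, 351]), (210, [297, 350]), (240, [306, 341]), (270, [306, 321])]
```

```bash
python3 -m pendant '[[0,0,2,0,0,0],[0,0,3,0,0,0],[0,0,3,0,0,0],[0,0,3,0,0,0]]'
python3 - <<'E'
from h import *
st=r.get_state(); print(st["moment"],st["contact_force"])
E
```

```text
time_s: 31.38
tcp_pos: [0.6094, 0.0946, 0.1238]
eef_rot: [-180.0, -0.2, 3.3]
contact_force: [-1.1, 0.1, 16.1]
gripper_width: 0.0217
gripper_force: 60.0
[-0.01339825  0.94827304 -0.03451459] [-1.13546486  0.05834084 16.08477477]
```

```bash
python3 -m pendant '[[0,0,-20,0,0,0],[0,0,-46,0,0,0],[0,0,-46,0,0,0],[0,30,-46,0,0,0],[0,60,-46,0,0,0],[0,60,-46,0,0,0],[0,60,-46,0,0,0]]'
python3 - <<'E'
from h import *
delta([.6115,.0353,.148],3.2); snap("wrist","w14")
for n in("w12","w14"):
    a=cv2.imread(f"pics/{n}_raw.png").astype(int); m=(a[:,:,2]-a[:,:,0]>50)&(a[:,:,2]>110); m=m[:220]
    ys,xs=np.nonzero(m); print(n,ys.min(),[np.nonzero(m[y])[0][[0,-1]].tolist() for y in range(90,220,30)])
E
```

```text
time_s: 32.25
tcp_pos: [0.6109, 0.0344, 0.1662]
eef_rot: [180.0, 0.1, 3.2]
contact_force: [0.4, 0.1, -2.3]
gripper_width: 0.0215
gripper_force: 60.0
row [ 0.7 -0.8 18.2] [ 0.     0.002 -0.   ]
w12 74 [[295, 353], [295, 353], [296, 352], [296, 351], [297, 350]]
w14 75 [[295, 353], [295, 352], [295, 352], [296, 351], [297, 350]]
```

```bash
python3 -m pendant '[[1,-1,12,0,0,0],[1,-1,20,0,0,0],[1,-1,28,0,0,0],[1,-1,36,0,0,0],[1,-1,41,0,0,0],[1,-1,44,0,0,0],[1,-1,44,0,0,0],[1,-1,44,0,0,0]]'
```

```text
time_s: 33.3
tcp_pos: [0.6126, 0.0358, 0.124]
eef_rot: [-180.0, -0.0, 3.2]
contact_force: [-2.8, 1.6, 5.3]
gripper_width: 0.0217
gripper_force: 60.0
```

```bash
python3 -m pendant '[[0,0,1,0,0,0],[0,0,3,0,0,0],[0,0,3,0,0,0],[0,0,3,0,0,0]]'
```

```text
time_s: 33.8
tcp_pos: [0.6138, 0.0359, 0.1227]
eef_rot: [-180.0, -0.2, 3.3]
contact_force: [-3.9, 2.9, 13.9]
gripper_width: 0.0214
gripper_force: 60.0
```

```bash
python3 -m pendant '[[0,0,-20,0,0,0],[0,0,-52,0,0,0],[0,0,-52,0,0,0],[0,50,-52,0,0,0],[0,100,-52,0,0,0],[0,120,-52,0,0,0],[0,120,-52,0,0,0],[0,120,-52,0,0,0]]'
python3 - <<'E'
from h import *
delta([.6182,-.0845,.148],3.2); snap("wrist","w15")
for n in("w12","w15"):
    a=cv2.imread(f"pics/{n}_raw.png").astype(int); m=(a[:,:,2]-a[:,:,0]>50)&(a[:,:,2]>110); m=m[:220]
    ys,xs=np.nonzero(m); print(n,ys.min(),[np.nonzero(m[y])[0][[0,-1]].tolist() for y in range(90,220,30)])
E
```

```text
time_s: 34.8
tcp_pos: [0.6192, -0.0838, 0.1719]
eef_rot: [-180.0, 0.0, 3.2]
contact_force: [-0.4, 1.1, -2.2]
gripper_width: 0.0215
gripper_force: 60.0
row [-1.1  0.7 23.9] [-0.     0.001  0.   ]
w12 74 [[295, 353], [295, 353], [296, 352], [296, 351], [297, 350]]
w15 76 [[295, 352], [295, 351], [300, 350], [302, 349], [303, 337]]
```

```bash
python3 -m pendant '[[-1,1,12,0,0,0],[-1,1,24,0,0,0],[-1,1,32,0,0,0],[-1,1,40,0,0,0],[-1,1,46,0,0,0],[-1,1,50,0,0,0],[-1,1,50,0,0,0],[-1,1,50,0,0,0]]'; python3 -m pendant '[[0,0,1,0,0,0],[0,0,2.5,0,0,0],[0,0,2.5,0,0,0],[0,0,2.5,0,0,0]]'
```

```text
time_s: 35.85
tcp_pos: [0.6185, -0.0854, 0.123]
eef_rot: [180.0, -0.0, 3.2]
contact_force: [-3.2, 1.3, 4.5]
gripper_width: 0.0214
gripper_force: 60.0
time_s: 36.35
tcp_pos: [0.6193, -0.0853, 0.1221]
eef_rot: [180.0, -0.1, 3.3]
contact_force: [-5.2, 2.4, 14.6]
gripper_width: 0.0209
gripper_force: 60.0
```

```bash
python3 -m pendant '[[0,0,-20,0,0,0],[0,0,-65,0,0,0],[0,0,-65,0,0,0],[0,-60,-65,0,0,0],[0,-120,-65,0,0,0],[0,-180,-65,0,0,0],[0,-240,-65,0,0,0],[0,-300,-65,0,0,0],[0,-355,-65,0,0,0],[0,-355,-65,0,0,0],[0,-355,-65,0,0,0]]'
python3 - <<'E'
from h import *
delta([.62,.2722,.041],-1.8); snap("wrist","w16"); snap("side","d5"); snap("scene","s5")
for n in("w12","w16"):
    a=cv2.imread(f"pics/{n}_raw.png").astype(int); m=(a[:,:,2]-a[:,:,0]>50)&(a[:,:,2]>110); m=m[:220]
    ys,xs=np.nonzero(m); print(n,ys.min(),[np.nonzero(m[y])[0][[0,-1]].tolist() for y in range(90,220,30)])
C=[.5353,.0010,.0557]
for cam,a,b in(("side","side0","d5"),("scene","s2","s5")):
    e=ext(cam);A=cv2.imread(f"pics/{a}_raw.png",0);B=cv2.imread(f"pics/{b}_raw.png",0)
    for y in(-.09,-.03,.03,.09):
        u=proj(e,place(C,[(.035,y,.104)]))[0].astype(int);d=proj(e,place(C,[(.035,y,.086)]))[0].astype(int)
        t=A[u[1]-6:u[1]+4,u[0]-8:u[0]+9]; W=B[u[1]-16:u[1]+20,u[0]-12:u[0]+13]
        mm=cv2.minMaxLoc(cv2.matchTemplate(W,t,cv2.TM_CCOEFF_NORMED));print(cam,y,"expected shift",d-u,"best",np.array(mm[3])-[4,10],round(mm[1],2))
E
```

```text
time_s: 37.72
tcp_pos: [0.598, 0.2691, 0.1837]
eef_rot: [179.9, 0.1, 3.3]
contact_force: [-1.0, -0.4, -2.9]
gripper_width: 0.0217
gripper_force: 60.0
row [ 22.3  -2.  142.6] [0.001 0.001 0.088]
w12 74 [[295, 353], [295, 353], [296, 352], [296, 351], [297, 350]]
w16 77 [[295, 351], [295, 351], [296, 351], [296, 350], [297, 349]]
side -0.09 expected shift [-1  7] best [4 6] 0.59
side -0.03 expected shift [0 7] best [0 0] 0.71
side 0.03 expected shift [0 7] best [-4  9] 0.53
side 0.09 expected shift [0 7] best [-4  1] 0.61
scene -0.09 expected shift [0 7] best [-4  9] 0.43
scene -0.03 expected shift [-1  8] best [2 1] 0.44
scene 0.03 expected shift [-1  7] best [ 3 -2] 0.58
scene 0.09 expected shift [-1  8] best [-4 -1] 0.81
```

```bash
python3 -m pendant '[[22,-2,0,0,0.04,0.088],[22,-2,50,0,0.04,0.088],[22,-2,100,0,0.04,0.088],[22,-2,130,0,0.04,0.088],[22,-2,139,0,0.04,0.088],[22,-2,139,0,0.04,0.088],[22,-2,139,0,0.04,0.088]]'; python3 -m pendant '[[0,0,1,0,0,0],[0,0,2,0,0,0],[0,0,2,0,0,0]]'
```

```text
time_s: 38.75
tcp_pos: [0.6215, 0.2728, 0.0479]
eef_rot: [-179.8, -2.4, -1.8]
contact_force: [0.8, 0.4, -2.8]
gripper_width: 0.0214
gripper_force: 60.0
time_s: 39.12
tcp_pos: [0.6204, 0.2725, 0.0443]
eef_rot: [-179.9, -2.3, -1.8]
contact_force: [-0.3, -0.5, -3.3]
gripper_width: 0.0214
gripper_force: 60.0
```

```bash
python3 -m pendant '[[0,0,2,0,0,0],[0,0,3,0,0,0],[0,0,3,0,0,0]]'; python3 -m pendant '[[0,0,1,0,0,0],[0,0,2,0,0,0],[0,0,2,0,0,0]]'
```

```text
time_s: 39.5
tcp_pos: [0.6205, 0.2723, 0.0408]
eef_rot: [-179.9, -2.3, -1.8]
contact_force: [-0.7, -0.7, -3.2]
gripper_width: 0.0217
gripper_force: 60.0
time_s: 39.88
tcp_pos: [0.6206, 0.2723, 0.0389]
eef_rot: [-179.9, -2.3, -1.8]
contact_force: [-0.1, -0.2, -1.6]
gripper_width: 0.0217
gripper_force: 60.0
```

Near contact; touch down, then release gently.

```bash
python3 -m pendant '[[0,0,0.7,0,0,0],[0,0,1.4,0,0,0],[0,0,1.4,0,0,0]]'; python3 -m pendant '[[0,0,0,0,0,0],[0,0,0,0,0,0],[0,0,0,0,0,0],[0,0,0,0,0,0]]' 26 ; python3 -m pendant '[[0,0,0,0,0,0],[0,0,0,0,0,0],[0,0,0,0,0,0],[0,0,0,0,0,0]]' 60; python3 -m pendant '[[0,0,-40,0,0,0],[0,0,-100,0,0,0],[0,0,-160,0,0,0],[0,0,-210,0,0,0],[0,0,-210,0,0,0]]'
python3 - <<'E'
from h import *
delta([.5772,.2633,.2485],3.9)
E
```

```text
time_s: 40.25
tcp_pos: [0.6209, 0.2724, 0.0381]
eef_rot: [-179.9, -2.3, -1.8]
contact_force: [-1.4, -0.7, 1.7]
gripper_width: 0.0219
gripper_force: 60.0
time_s: 40.75
tcp_pos: [0.6208, 0.2724, 0.0377]
eef_rot: [-179.9, -2.3, -1.8]
contact_force: [0.7, 0.4, -0.4]
gripper_width: 0.0259
gripper_force: 0.0
time_s: 41.25
tcp_pos: [0.6208, 0.2724, 0.0377]
eef_rot: [-179.9, -2.3, -1.8]
contact_force: [-0.4, 0.1, -0.1]
gripper_width: 0.058
gripper_force: 0.0
time_s: 41.88
tcp_pos: [0.6141, 0.2734, 0.2533]
eef_rot: [-179.6, -2.7, -1.8]
contact_force: [-0.6, -0.3, -0.5]
gripper_width: 0.0601
gripper_force: 0.0
row [-36.8  11.3   3. ] [-0.005 -0.048 -0.099]
```

```bash
python3 -m pendant '[[-37,11,3,0,-0.048,-0.099],[-37,11,3,0,-0.048,-0.099],[-37,11,3,0,-0.048,-0.099],[-37,11,3,0,-0.048,-0.099],[-37,11,3,0,-0.048,-0.099]]'
python3 - <<'E'
from h import *
snap("wrist","w17")
for n in("w11","w17"):
    a=cv2.imread(f"pics/{n}_raw.png").astype(int); m=(a[:,:,2]-a[:,:,0]>50)&(a[:,:,2]>110); m=m[:220,200:430]
    ys,xs=np.nonzero(m); print(n,ys.min(),ys.max(),[(np.nonzero(m[y])[0][[0,-1]]+200).tolist() for y in range(80,195,20)])
C=[.5353,.0010,.0557]
delta([*place(C,[(-.02,0,0)])[0,:2],.25],3.2)
E
```

```text
time_s: 42.5
tcp_pos: [0.5754, 0.2625, 0.2426]
eef_rot: [180.0, 0.5, 3.8]
contact_force: [-0.2, 0.5, 0.1]
gripper_width: 0.0598
gripper_force: 0.0
w11 67 195 [[316, 338], [314, 335], [311, 333], [310, 331], [308, 329], [306, 327]]
w17 61 193 [[313, 336], [311, 333], [309, 332], [308, 330], [306, 327], [304, 326]]
row [-77.5 258.   -6.7] [0.    0.008 0.011]
```

Run:
```python
from h import *
C=[.5353,.0010,.0557]
for cam,old in(("side","side0"),("scene","s2")):
    im=snap(cam,"f_"+cam); e=ext(cam); A=cv2.imread(f"pics/{old}_raw.png",0);B=cv2.imread(f"pics/f_{cam}_raw.png",0)
    for i,y in enumerate((-.09,-.03,.03,.09)):
        u=proj(e,place(C,[(.035,y,.108)]))[0].round().astype(int)
        for nm,I in(("old",A),("new",B)): print(cam,i,u,nm,I[u[1]-8:u[1]+20,u[0]-2:u[0]+3].mean(1).astype(int).tolist())
```

```text
side 0 [376 261] old [190, 182, 135, 102, 88, 89, 89, 91, 91, 90, 90, 91, 90, 91, 88, 78, 75, 64, 64, 66, 69, 74, 80, 83, 82, 84, 84, 86]
side 0 [376 261] new [111, 112, 102, 96, 97, 96, 97, 94, 94, 95, 104, 126, 125, 127, 125, 126, 124, 126, 124, 125, 122, 94, 68, 67, 65, 75, 75, 87]
side 1 [360 238] old [167, 170, 169, 155, 135, 135, 138, 136, 137, 136, 136, 137, 136, 118, 71, 69, 57, 56, 57, 59, 58, 68, 72, 74, 73, 74, 75, 82]
side 1 [360 238] new [100, 101, 101, 105, 126, 126, 126, 126, 126, 125, 125, 126, 127, 109, 60, 60, 48, 42, 45, 46, 47, 56, 59, 62, 63, 63, 65, 74]
side 2 [345 216] old [135, 134, 137, 143, 136, 137, 137, 136, 136, 135, 135, 137, 134, 98, 71, 67, 56, 55, 57, 57, 59, 65, 69, 72, 73, 73, 75, 84]
side 2 [345 216] new [85, 85, 85, 89, 88, 77, 64, 64, 62, 62, 63, 80, 114, 126, 128, 125, 124, 126, 127, 123, 85, 59, 57, 46, 57, 64, 76, 97]
side 3 [331 196] old [49, 49, 48, 66, 132, 137, 136, 135, 135, 135, 136, 136, 115, 66, 68, 55, 52, 52, 53, 54, 65, 63, 72, 71, 75, 80, 81, 96]
side 3 [331 196] new [44, 44, 44, 41, 39, 56, 121, 163, 92, 64, 64, 78, 77, 79, 79, 80
[... 520 characters left out ...]
 133, 130, 131, 133, 134, 135, 137, 139, 141, 143, 130, 83, 68, 64, 53, 51, 51, 52, 56, 65, 62, 62, 67, 68, 68]
scene 2 [356 249] old [161, 147, 137, 122, 115, 119, 120, 122, 122, 124, 126, 129, 129, 95, 74, 70, 60, 56, 56, 57, 61, 69, 68, 65, 63, 64, 63, 64]
scene 2 [356 249] new [107, 102, 100, 94, 91, 85, 81, 78, 76, 74, 71, 85, 122, 131, 134, 135, 136, 138, 141, 143, 126, 81, 68, 61, 58, 66, 69, 75]
scene 3 [371 230] old [182, 182, 182, 182, 171, 129, 118, 119, 120, 121, 123, 126, 127, 101, 76, 72, 62, 58, 57, 58, 60, 66, 70, 66, 65, 65, 65, 65]
scene 3 [371 230] new [179, 179, 179, 179, 177, 164, 154, 145, 133, 114, 95, 81, 81, 86, 86, 87, 86, 87, 87, 87, 86, 76, 71, 65, 59, 65, 71, 70]
```

```bash
python3 -m pendant '[[-77,258,-7,0,0,0.011],[-77,258,-7,0,0,0.011],[-77,258,-7,0,0,0.011],[-77,258,-7,0,0,0.011],[-77,258,-7,0,0,0.011],[-77,258,-7,0,0,0.011],[-77,258,-7,0,0,0.011],[-77,258,-7,0,0,0.011]]'
python3 - <<'E'
from h import *
import pickle
C=[.5353,.0010,.0557]
im=snap("wrist","w18"); e=ext("wrist",pickle.load(open("w18.pkl","rb")));B=cv2.cvtColor(im,cv2.COLOR_BGR2GRAY)
for y in(-.09,-.03,.03,.09):
    P=proj(e,place(C,[(-.07,y,.061),(-.07,y,.031),(-.08,y,.03),(-.085,y,.02),(0,y,.074)]));print(y,P.round(0).tolist())
    u=P[0].round().astype(int); print(u[1]-12,B[u[1]-12:u[1]+26,u[0]-2:u[0]+3].mean(1).astype(int).tolist())
E
```

```text
time_s: 43.65
tcp_pos: [0.5161, 0.0009, 0.2503]
eef_rot: [-180.0, 0.5, 3.3]
contact_force: [0.2, 0.4, 0.8]
gripper_width: 0.0601
gripper_force: 0.0
-0.09 [[410.0, 269.0], [404.0, 259.0], [403.0, 267.0], [401.0, 268.0], [419.0, 204.0]]
257 [62, 78, 84, 84, 85, 84, 84, 88, 93, 111, 165, 224, 239, 242, 241, 241, 241, 241, 241, 242, 242, 242, 240, 233, 194, 124, 93, 92, 91, 90, 92, 91, 91, 91, 92, 90, 90, 90]
-0.03 [[353.0, 268.0], [350.0, 259.0], [350.0, 267.0], [349.0, 268.0], [356.0, 204.0]]
256 [242, 242, 242, 242, 242, 242, 242, 242, 242, 242, 241, 242, 242, 242, 242, 242, 242, 242, 242, 242, 242, 242, 242, 242, 242, 242, 242, 242, 242, 242, 242, 242, 242, 242, 242, 242, 242, 242]
0.03 [[295.0, 268.0], [297.0, 259.0], [297.0, 267.0], [298.0, 268.0], [292.0, 204.0]]
256 [85, 119, 138, 141, 141, 140, 140, 141, 140, 139, 157, 203, 236, 241, 241, 242, 241, 242, 241, 242, 242, 242, 242, 241, 242, 241, 241, 241, 241, 242, 242, 242, 241, 241, 241, 242, 242, 242]
0.09 [[237.0, 268.0], [244.0, 259.0], [244.0, 267.0], [246.0, 268.0], [228.0, 204.0]]
256 [100, 135, 145, 145, 145, 144, 145, 144, 144, 144, 164, 212, 237, 241, 241, 241, 241, 241, 241, 242, 241, 241, 241, 240, 233, 195, 124, 96, 94, 93, 94, 93, 94, 94, 93, 94, 92, 94]
```

```bash
python3 -c "
from plant import r
print(r.close_job())"
```

```text
the job is handed in; nothing more can be done
None
```

The job is handed in at about 44 s on the robot's clock: all three probes on the bench are fully home in ports 0, 2 and 3, their strikers are knocked down with the mallet, striker 1 is left up, and the mallet is back on its mat.

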